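# Turn the stage hand wheel one full turn

### The job

Bring the brown agar dish under the magnifier by the stage's red hand wheel: with the fingers, push the wheel's yellow upright handle round clockwise, seen from above, through exactly one full turn, so that it stops back at the white pointer and does not run on past it. Only push the handle, gently and without pinching it, and do not touch the dish or its carriage. Leave the two bottles and the marker beside the stage where they are, and draw the hand clear at the end.

Things in the scene. Friction and masses are not known exactly. Their poses are not given: they have to be found in the camera images.
- feed_wheel (a joint): angle of the horizontal hand wheel, rad: 0 at the start (handle at the white pointer), grows as the wheel turns clockwise seen from above, 6.283 after one turn. Free to turn from -0.8 to 7.48, no stop or detent at one turn; friction (about 0.1 N m, i.e. 2 N at the handle) keeps it where it is left. By rack and pinion it drives the dish carriage 60 mm away from the wheel per turn.
- wheel_hub (a point): top middle of the wheel's hub, on its vertical axis, 60 mm above the worktop (the steel hub's dome rises 2 mm more). The red wheel is 160 mm across its rim, has three spokes, and the tops of rim and spokes are 60 mm above the worktop.
- wheel_handle: yellow upright grip on one spoke of the red wheel, 19 mm thick and 47 mm tall, its axis 62 mm from the wheel's axis; origin at the middle of its underside (60 mm above the worktop; its top is at 107 mm). It travels with the wheel and spins freely on its own pin. Space round it is free at that height.
- pointer_tip (a point): tip of the fixed white pointer just outside the wheel's rim, 85 mm from the wheel's axis and 52 mm above the worktop (below the top of the rim); the handle stands beside it at the start and after one turn.
- dish_stage: the fixed grey stage: base plate 440x130x12 mm with two steel rails and a pinion housing; origin on the worktop under the wheel's axis, x axis from the wheel along the rails to the magnifier, z up; plate from x = -120 to +320 mm. The pointer is on its -x side. A round magnifier (110 mm across, 127 mm high) stands over x = +225 mm, on a post at x = +304 mm.
- dish_carriage: aluminium carriage 104x104x10 mm on the rails, driven by the wheel; origin at the middle of its underside, 32 mm above the worktop, at x = +165 mm of the stage at the start and +225 mm (under the magnifier) after one turn.
- carriage_seat (a point): middle of the carriage's top, 42 mm above the worktop, where the dish rests between four short black pegs
- agar_dish: loose brown agar dish with lid, 93 mm across, 16 mm high, on the carriage; origin at the middle of its underside
- bottle_red: bystander beside the stage: white dropper bottle with red cap, 30 mm thick, 75 mm tall, upright; origin at the middle of its underside
- bottle_brown: bystander beside the stage: amber reagent bottle with black cap, 40 mm thick, 82 mm tall, upright; origin at the middle of its underside
- blue_marker: bystander beside the stage: lying white felt marker with blue cap, 14x136x15 mm, long axis y; origin at the middle of its underside
There are look-alikes about, which are no part of the job. Several things have the shape of the agar_dish; the one meant has the colours described above.

How it is judged:
By the outcome, as a careful person would: the job done as asked, in the order asked, and still so for the second after the job is handed in, with the robot touching nothing.
It also fails if it takes over 54 s, if anything falls off the work surface, if the arm or the gripper's body presses on something with over 40 N, if the wrist force passes 120 N, or if a joint passes its speed limit or range.

### The arm

A 6-joint arm with a two-finger parallel gripper is mounted at the origin on a cart in front of the work surface, level with it; the furniture and walls round the work are solid. World frame = base frame: x ahead of the robot, y to its left, z up, the work surface at z = 0. Lengths are in m, angles in rad, forces in N, time in s.
With the tool pointing down it reaches from about 0.35 to 0.85 m from the base axis. Payload 8.1 kg.
Tool frame: the origin (TCP) lies at the centre of the arm's flange, where the gripper is bolted on; the fingertips stand 186 mm ahead of it and the grasp point (between the pads) lies 167 mm ahead of it; z points along the fingers, y is the line along which they close (so a half turn about z gives the same grasp; the last joint's range is limited). The gripper opens to 93 mm and grips with 3 to 60 N. Pads are 15 mm wide; open, the fingers measure 128 mm over their backs; the gripper's body (75 mm by 188 mm) begins 65 mm behind the grasp point.
Start: joints at [1.187, 0.13, 1.488, -0, 1.523, -0.085], TCP at [0.177, 0.573, 0.405] pointing down, gripper open.
Joint ranges: [-2.96, 2.96], [-0.89, 2.26], [0.02, 2.5], [-1.34, 4.48], [0, 2.73], [-2.66, 2.66]. Speed limits (rad/s): [2.39, 2.39, 2.79, 3.14, 3.14, 3.14].

### API

Orientations are given as a rotation vector (axis times angle).
In Python, from plant import robot gives the robot as it stands.
- The arm moves only by the tool apply_moves, never from a script. Its argument "series" is a list of rows, each a list of 2 entries, a list of its own where there are three numbers: the shift along the tool's x, y, z in mm, then the turn, a rotation vector about the tool's x, y, z in rad. A call has 1 to 12 rows; each row shifts and turns the commanded pose from where the row before left it, along the tool's axes as they then stand; what a row does not reach is not made up. A row lasts 1/12 s, in which the tool goes at most 41.7 mm and 7.16 degrees, less where a joint would pass 70% of its speed; a pose out of reach is approached as far as the arm can. A call is refused whole if a number of a shift passes 41.7 or a number of a turn 0.125, either way. A call with a gripper value outside its range is refused whole. "claw" is the opening, from 0 (shut) to 1 (fully open), set as the call begins (left out, the last holds). The fingers move at their own pace and stop on an object; "newtons" is the grip in N (left out, the last holds). Time passes only in rows, so rows that do not move let the fingers close. It gives the time, the measured TCP pose, the force, the opening and the grip force at its end, in the units of the state.
- robot.read_state(): the state, without advancing time (a new reading comes with each control period).
- robot.read_camera(name): name is "side" or "top" or "wrist"; returns (picture, depth): 480x640x3 uint8, blue, green, red; 480x640 float32, m along the optical axis (not along the pixel's ray), 0 where there is no reading.
- robot.calibration(name): a dict with "fx", "fy", "cx", "cy" (pixels), "extrinsics" (4x4, takes a point from world to camera coordinates). Camera axes: x right, y down, z forward; pixel columns grow to the right and rows downward; lengths in m; the calibration is good to about 2 mm. A picture is of the moment at which its call begins: read the wrist's pose just before it. calibration takes no time and is no camera call; for the wrist camera it gives the pose at the moment of the call.
- robot.close_job(): hands the job in; it is judged then, once.
The state is a dict: "t": time; "q": joint angles; "dq": joint speeds; "joint_torque": joint torques, N m; "tool_pos": TCP position; "orientation": TCP orientation; "force": force on the tool from outside, world axes, zero at the start; "wrist_torque": the same for the moment, N m; "opening": finger opening in m; "gripper_force": force on a finger pad.
Only numpy, scipy, OpenCV 4.12 (cv2) and the standard library are available. Lean on these libraries where they do the work, as an engineer would, in place of code of your own. Each camera call takes 0.05 s, during which the arm holds its last target. There are 200 camera calls.

## Working session

There is one attempt and no reset: what is moved stays moved. The work goes in short steps, Python scripts to look and compute and a tool call to move; the robot and the scene stay as the last step left them, time stands still between calls to the robot, and variables do not carry over. Pictures are saved under pics/ and viewed, at most 10 in all, crops included, and the job is handed in when it is done.

Besides the shell and the picture viewer there is one more tool, called after "Request:" by a JSON object that holds its "op" and its "data", one argument or row to a line. apply_moves: Moves the arm, as the interface text tells. Its arguments: {"type":"object","properties":{"series":{"type":"array"},"claw":{"type":"number"},"newtons":{"type":"number"}},"required":["series"]}

```bash
mkdir -p pics; cat > h.py <<'E'
import numpy as np, cv2
from plant import robot
def px2w(name,d,u,v,cal=None):
    c=cal or robot.calibration(name); z=d
    p=np.array([(u-c['cx'])*z/c['fx'],(v-c['cy'])*z/c['fy'],z,1])
    return (np.linalg.inv(c['extrinsics'])@p)[:3]
def cloud(name):
    im,d=robot.read_camera(name); c=robot.calibration(name)
    v,u=np.mgrid[:480,:640]
    P=np.stack([(u-c['cx'])*d/c['fx'],(v-c['cy'])*d/c['fy'],d,np.ones_like(d)],-1)@np.linalg.inv(c['extrinsics']).T
    return im,d,P[...,:3]
E
python3 - <<'E'
from h import *
s=robot.read_state(); print(s)
for n in('top','side'):
    im,d,P=cloud(n); cv2.imwrite(f'pics/{n}0.png',im); np.save(f'{n}0.npy',P)
    hsv=cv2.cvtColor(im,cv2.COLOR_BGR2HSV); ok=d>0
    for nm,lo,hi in(('yellow',(20,120,100),(35,255,255)),('red',(0,150,80),(8,255,255))):
        m=(cv2.inRange(hsv,lo,hi)>0)&ok
        k,l,st,ce=cv2.connectedComponentsWithStats(m.astype(np.uint8))
        for i in range(1,k):
            if st[i,4]>40: q=P[l==i]; print(n,nm,ce[i].round(),st[i,4],np.median(q,0).round(3),q.min(0).round(3),q.max(0).round(3))
E
```

```text
{'t': 0.0, 'q': array([ 1.18661024e+00,  1.31190071e-01,  1.48930470e+00, -1.16648000e-05,
        1.52300150e+00, -8.54358605e-02]), 'dq': array([-0.00185603, -0.00120201,  0.00103107, -0.0020909 ,  0.00061853,
       -0.00032884]), 'joint_torque': array([ 5.88275961e-04, -5.59830558e+01, -4.91767502e+01,  7.70343840e-02,
        3.51575750e-02, -1.28608463e-05]), 'tool_pos': array([0.17650854, 0.57320391, 0.4036559 ]), 'orientation': array([-4.67467244e-01, -3.10618076e+00,  2.91200338e-03]), 'force': array([-0.18853311,  0.70076293,  0.24652963]), 'wrist_torque': array([ 0.00445021, -0.01854157,  0.06350828]), 'gripper_force': 0.0, 'opening': 0.09305536285195672}
top yellow [72. 38.] 838 [0.885 0.433 0.105] [0.812 0.406 0.046] [0.956 0.487 0.135]
top yellow [20. 69.] 402 [0.824 0.52  0.103] [0.794 0.5   0.055] [0.845 0.536 0.175]
top yellow [350. 285.] 89 [ 0.461 -0.068  0.105] [ 0.452 -0.077  0.079] [ 0.469 -0.06   0.109]
top red [342. 249.] 1410 [ 0.532 -0.058  0.06 ] [ 0.445 -0.135 -0.004] [0.598 0.023 0.066]
top red [345. 270.] 67 [ 0.488 -0.063  0.059] [ 0.47  -0.069  0.056] [ 0.503 -0.057  0.065]
side yellow [379. 216.] 291 [ 0.461 -0.063  0.086] [ 0.45  -0.256 -0.002] [ 0.47  -0.058  0.107]
side yellow [279. 250.] 51 [ 0.62  -0.022  0.031] [ 0.611 -0.026  0.026] [ 0.629 -0.017  0.034]
side red [336. 234.] 1596 [ 0.534 -0.038  0.057] [ 0.442 -0.23  -0.002] [0.616 0.024 0.062]
side red [241. 238.] 905 [ 0.684 -0.021  0.047] [ 0.641 -0.068  0.041] [0.726 0.016 0.05 ]
side red [362. 231.] 123 [ 0.486 -0.062  0.056] [ 0.464 -0.159 -0.002] [ 0.505 -0.056  0.06 ]
```

View pics/top0.png

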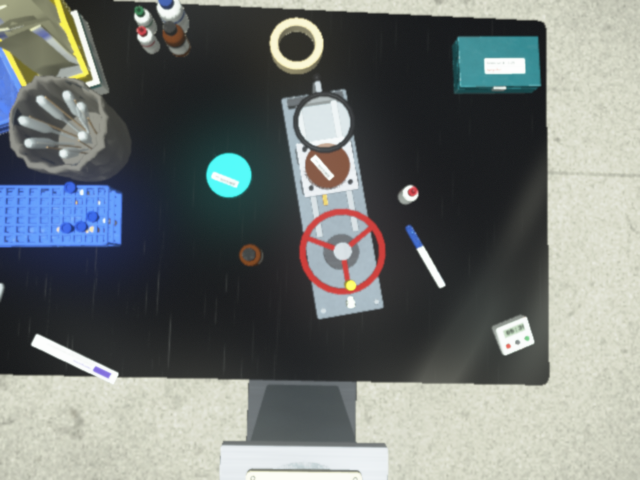

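View pics/side0.png

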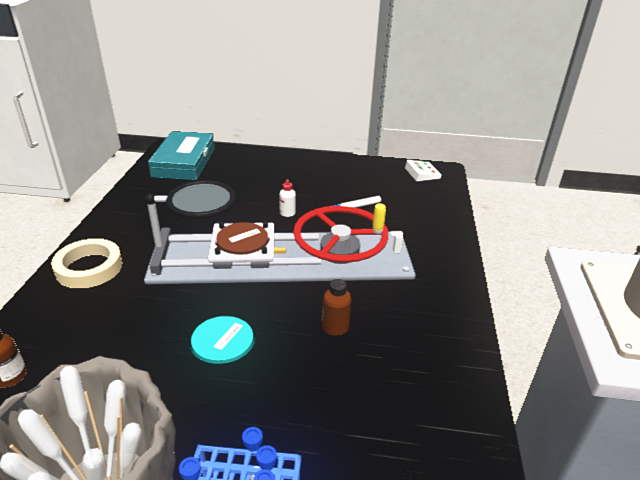

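```bash
python3 - <<'E'
from h import *
from scipy.optimize import least_squares
for n in('top','side'):
    im=cv2.imread(f'pics/{n}0.png'); P=np.load(f'{n}0.npy'); hsv=cv2.cvtColor(im,cv2.COLOR_BGR2HSV)
    m=((cv2.inRange(hsv,(0,150,80),(8,255,255))>0)|(cv2.inRange(hsv,(172,150,80),(180,255,255))>0))&(abs(P[...,2]-.058)<.006)&(P[...,0]<.62)&(abs(P[...,1]+.05)<.12)
    q=P[m]; c=np.array([.522,-.057])
    for _ in range(3):
        r=np.hypot(*(q[:,:2]-c).T); s=q[(r>.062)&(r<.09)]
        f=least_squares(lambda p:np.hypot(s[:,0]-p[0],s[:,1]-p[1])-p[2],[*c,.075],loss='soft_l1',f_scale=.002); c=f.x[:2]
    print(n,f.x,len(s))
    my=(cv2.inRange(hsv,(20,120,100),(35,255,255))>0)&(np.hypot(P[...,0]-.461,P[...,1]+.066)<.03)&(P[...,2]>.1)
    print('handle top',P[my].mean(0),P[my].min(0),P[my].max(0))
    # things near, above 70mm
    g=(P[...,2]>.066)&(np.hypot(P[...,0]-c[0],P[...,1]-c[1])<.25)
    k,l,st,ce=cv2.connectedComponentsWithStats(g.astype(np.uint8))
    for i in range(1,k):
        if st[i,4]>25: a=P[l==i]; print(ce[i].round(),st[i,4],a.min(0).round(3),a.max(0).round(3),im[l==i].mean(0).round())
E
```

```text
top [ 0.52143488 -0.0569177   0.07340236] 1224
handle top [ 0.46059439 -0.06885085  0.10548315] [ 0.45377    -0.07683016  0.10093815] [ 0.46785637 -0.0612909   0.10938048]
[325. 128.] 2358 [ 0.484 -0.069  0.119] [0.771 0.04  0.918] [190. 189. 183.]
[413. 191.] 30 [ 0.484 -0.191  0.066] [0.642 0.02  0.918] [ 88.  83. 194.]
[249. 254.] 159 [0.496 0.1   0.066] [0.523 0.127 0.086] [65. 71. 78.]
[350. 285.] 103 [ 0.452 -0.077  0.07 ] [0.484 0.02  0.918] [ 99. 225. 233.]
side [ 0.52080618 -0.05372264  0.07343033] 1289
handle top [ 0.46044727 -0.066438    0.10389693] [ 0.45226229 -0.07593008  0.10033197] [ 0.46851007 -0.06043985  0.10681147]
[208. 199.] 1640 [ 0.687 -0.066  0.117] [0.77  0.041 0.128] [109. 107. 101.]
[379. 216.] 258 [ 0.451 -0.076  0.066] [ 0.47  -0.058  0.107] [ 70. 207. 227.]
[338. 288.] 265 [0.498 0.101 0.066] [0.521 0.125 0.084] [55. 57. 66.]
```

The top view shows the wheel hub at px (343,251), the handle at (350,285) and the pointer just below it at about (350,301). The dish is at (327,165). In the side view the handle is at (379,216) and is free all round at finger height. The hub lies at about (0.521, -0.0555) and the handle at (0.460, -0.0675), so the stage yaw is about 11°. I'll shut the fingers and push with their flat side.

```bash
cat >> h.py <<'E'
from scipy.spatial.transform import Rotation as R
import json
HUB=np.array([.521,-.0555]); PHI0=np.arctan2(-.012,-.061); RH=.062
D=np.deg2rad
def pose(x,y,z,yaw): # tool down, tool x at yaw
    c,s=np.cos(yaw),np.sin(yaw)
    return np.array([x,y,z]),R.from_matrix(np.array([[c,s,0],[s,-c,0],[0,0,-1.]]))
def rows(wps):
    s=robot.read_state(); p,r=s['tool_pos'],R.from_rotvec(s['orientation']); out=[]
    for P,Q in wps:
        a=np.round(r.inv().apply(P-p)*1000,1); t=np.round((r.inv()*Q).as_rotvec(),3)
        out.append([a.tolist(),t.tolist()]); p=p+r.apply(a/1000); r=r*R.from_rotvec(t)
    for i in range(0,len(out),12): print(json.dumps(out[i:i+12]))
def lin(x,y,z,yaw,n):
    s=robot.read_state(); p=s['tool_pos']; r=R.from_rotvec(s['orientation']); Pt,Q=pose(x,y,z,yaw)
    rv=(r.inv()*Q).as_rotvec()
    return [(p+(Pt-p)*k/n, r*R.from_rotvec(rv*k/n)) for k in range(1,n+1)]
def normal(th): # world yaw of push direction, wheel angle th
    phi=PHI0-th; tan=phi-np.pi/2
    off=D(-52)+max(0,min(th,D(52)))   # lag at the start, wrist range
    e=max(0,th-D(342)); return tan+off+e
def push(th,gap,z=.258):
    phi=PHI0-th; n=normal(th); h=HUB+RH*np.array([np.cos(phi),np.sin(phi)])
    q=h-(.0095+gap)*np.array([np.cos(n),np.sin(n)]); return pose(*q,z,n+np.pi)
E
python3 - <<'E'
from h import *
P,Q=push(0,.03); print(P,np.rad2deg(normal(0)))
rows(lin(P[0],P[1],.33,normal(0)+np.pi,24))
E
```

```text
[ 0.4343189  -0.09733674  0.258     ] -310.87081071038887
[[[-18.5, -23.5, 3.1], [-0.0, -0.0, -0.048]], [[-17.3, -24.4, 3.1], [-0.0, -0.0, -0.048]], [[-16.2, -25.2, 3.1], [-0.0, -0.0, -0.049]], [[-14.9, -26.0, 3.1], [-0.0, -0.0, -0.048]], [[-13.6, -26.6, 3.2], [-0.0, -0.0, -0.048]], [[-12.3, -27.3, 3.1], [-0.0, -0.0, -0.048]], [[-11.1, -27.8, 3.1], [-0.0, -0.0, -0.048]], [[-9.6, -28.4, 3.1], [-0.0, -0.0, -0.048]], [[-8.3, -28.7, 3.1], [-0.0, -0.0, -0.049]], [[-6.9, -29.1, 3.1], [-0.0, -0.001, -0.048]], [[-5.5, -29.5, 3.1], [-0.001, 0.0, -0.048]], [[-4.0, -29.6, 3.1], [0.0, 0.0, -0.048]]]
[[[-2.7, -29.8, 3.1], [0.0, 0.0, -0.048]], [[-1.1, -29.9, 3.1], [0.0, 0.0, -0.048]], [[0.2, -30.0, 3.1], [0.0, 0.0, -0.049]], [[1.7, -29.9, 3.1], [0.0, 0.0, -0.048]], [[3.2, -29.7, 3.0], [0.0, 0.0, -0.048]], [[4.5, -29.6, 3.1], [-0.0, 0.0, -0.048]], [[6.0, -29.3, 3.1], [-0.0, 0.0, -0.048]], [[7.4, -29.1, 3.1], [-0.0, 0.0, -0.049]], [[8.8, -28.6, 3.1], [-0.0, -0.0, -0.048]], [[10.1, -28.1, 3.1], [-0.0, -0.0, -0.048]], [[11.5, -27.7, 3.1], [-0.0, -0.0, -0.048]], [[12.8, -27.0, 3.0], [-0.0, -0.0, -0.048]]]
```

Request:
{"op": "apply_moves", "data": {
  "series": [
    [[-18,-24,3],[0,0,-0.048]],
    [[-17,-24,3],[0,0,-0.048]],
    [[-16,-25,3],[0,0,-0.048]],
    [[-15,-26,3],[0,0,-0.048]],
    [[-14,-27,3],[0,0,-0.048]],
    [[-12,-27,3],[0,0,-0.048]],
    [[-11,-28,3],[0,0,-0.048]],
    [[-10,-28,3],[0,0,-0.048]],
    [[-8,-29,3],[0,0,-0.048]],
    [[-7,-29,3],[0,0,-0.048]],
    [[-6,-29,3],[0,0,-0.048]],
    [[-4,-30,3],[0,0,-0.048]]
  ],
  "claw": 0,
  "newtons": 10
}}

```text
t: 1.1
tool_pos: [0.305, 0.2372, 0.3683]
orientation: [0.438, -3.111, 0.0]
force: [-0.0, 0.2, 0.2]
opening: 0.018
gripper_force: 0.0
```

Request:
{"op": "apply_moves", "data": {
  "series": [
    [[-3,-30,3],[0,0,-0.048]],
    [[-1,-30,3],[0,0,-0.048]],
    [[0,-30,3],[0,0,-0.048]],
    [[2,-30,3],[0,0,-0.048]],
    [[3,-30,3],[0,0,-0.048]],
    [[5,-30,3],[0,0,-0.048]],
    [[6,-29,3],[0,0,-0.048]],
    [[7,-29,3],[0,0,-0.048]],
    [[9,-29,3],[0,0,-0.048]],
    [[10,-28,3],[0,0,-0.048]],
    [[11,-28,3],[0,0,-0.048]],
    [[13,-27,3],[0,0,-0.048]]
  ]
}}

```text
t: 2.1
tool_pos: [0.4407, -0.076, 0.3318]
orientation: [1.236, -2.869, 0.034]
force: [-0.9, 0.1, -0.4]
opening: 0.0006
gripper_force: 0.0
```

```bash
python3 - <<'E'
from h import *
s=robot.read_state(); print(s['t'],s['q'].round(3),s['tool_pos'],s['force'],s['opening'])
im,d,P=cloud('wrist'); cv2.imwrite('pics/w1.png',im)
hsv=cv2.cvtColor(im,cv2.COLOR_BGR2HSV)
m=(cv2.inRange(hsv,(20,120,100),(35,255,255))>0)&(P[...,2]>.1)&(P[...,2]<.115); print('handle',P[m].mean(0),m.sum())
m=(d>0)&(d<.25)&(P[...,2]>.13); print('finger',P[m].min(0) if m.any() else None)
P,Q=push(0,.03); rows(lin(P[0],P[1],.258,normal(0)+np.pi,6))
E
```

```text
2.1 [-0.273 -0.248  1.986 -0.029  1.404 -2.653] [ 0.44071455 -0.07602249  0.33176454] [-0.94324837  0.10282608 -0.36959474] 0.0006410208303431098
handle [nan nan nan] 0
finger [ 0.37770766 -0.14251911  0.14341392]
[[[3.4, -1.3, 12.3], [-0.002, -0.004, -0.006]], [[3.4, -1.4, 12.3], [-0.003, -0.005, -0.006]], [[3.5, -1.3, 12.2], [-0.002, -0.004, -0.006]], [[3.6, -1.4, 12.2], [-0.002, -0.005, -0.006]], [[3.6, -1.4, 12.2], [-0.003, -0.004, -0.006]], [[3.7, -1.4, 12.2], [-0.002, -0.004, -0.006]]]<stdin>:5: RuntimeWarning: Mean of empty slice.
  ret = um.true_divide(
```

View pics/w1.png

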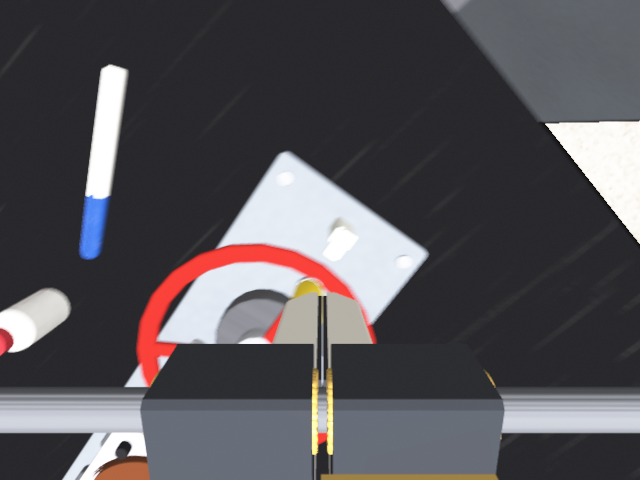

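The wrist view shows the shut fingers at px (320,320), above and beside the handle at (308,290). The pointer is at (340,238), and the marker and red bottle are well clear. Joint 6 is at its limit, so I'll start with a slightly less wound-up yaw.

```bash
sed -i 's/off=D(-52)+max(0,min(th,D(52)))/off=D(-62)+max(0,min(th,D(62)))/; s/D(342)/D(346)/' h.py
python3 - <<'E'
from h import *
P,Q=push(0,.025); print(P); w=lin(P[0],P[1],.325,normal(0)+np.pi,4); 
w+=[(P+[0,0,.067*(1-k/6)],Q) for k in range(1,7)]+[(P,Q)]*2
rows(w)
E
```

```text
[ 0.43340343 -0.08923931  0.258     ]
[[[4.2, -0.7, 1.6], [-0.004, -0.006, 0.035]], [[4.1, -0.9, 1.6], [-0.004, -0.007, 0.034]], [[4.2, -1.0, 1.6], [-0.004, -0.006, 0.035]], [[4.1, -1.1, 1.5], [-0.004, -0.006, 0.034]], [[-0.0, -0.0, 11.2], [-0.0, -0.0, 0.0]], [[-0.0, -0.0, 11.2], [-0.0, -0.0, 0.0]], [[-0.0, -0.0, 11.1], [-0.0, -0.0, 0.0]], [[-0.0, -0.0, 11.2], [-0.0, -0.0, 0.0]], [[-0.0, -0.0, 11.2], [-0.0, -0.0, 0.0]], [[-0.0, -0.0, 11.1], [-0.0, -0.0, 0.0]], [[-0.0, -0.0, 0.0], [-0.0, -0.0, 0.0]], [[-0.0, -0.0, 0.0], [-0.0, -0.0, 0.0]]]
```

Request:
{"op": "apply_moves", "data": {
  "series": [
    [[4,-1,2],[-0.004,-0.006,0.035]],
    [[4,-1,2],[-0.004,-0.006,0.035]],
    [[4,-1,1],[-0.004,-0.006,0.035]],
    [[4,-1,1],[-0.004,-0.006,0.035]],
    [[0,0,11],[0,0,0]],
    [[0,0,11],[0,0,0]],
    [[0,0,11],[0,0,0]],
    [[0,0,11],[0,0,0]],
    [[0,0,11],[0,0,0]],
    [[0,0,11],[0,0,0]],
    [[0,0,0],[0,0,0]],
    [[0,0,0],[0,0,0]]
  ]
}}

```text
t: 3.15
tool_pos: [0.4318, -0.0859, 0.2593]
orientation: [1.056, -2.957, -0.005]
force: [0.7, -0.0, -0.1]
opening: 0.0004
gripper_force: 0.0
```

```bash
cat >> h.py <<'E'
def look(n='side',save=None):
    im,d,P=cloud(n); hsv=cv2.cvtColor(im,cv2.COLOR_BGR2HSV)
    m=(cv2.inRange(hsv,(20,120,90),(35,255,255))>0)&(d>0)&(np.hypot(P[...,0]-HUB[0],P[...,1]-HUB[1])<.085)&(P[...,2]>.066)&(P[...,2]<.115)
    if save: cv2.imwrite(save,im)
    if m.sum()<15: print(n,'handle hidden',m.sum()); return
    q=P[m]; c=least_squares(lambda c:np.hypot(q[:,0]-c[0],q[:,1]-c[1])-.0095,q.mean(0)[:2],loss='soft_l1',f_scale=.001).x if n=='side' else q.mean(0)[:2]
    c0=q.mean(0)[:2]; f=lambda c:np.rad2deg((PHI0-np.arctan2(*(c-HUB)[::-1])+.5)%(2*np.pi)-.5).round(1)
    print(n,m.sum(),'mean',c0.round(4),f(c0),'fit',c.round(4),f(c))
from scipy.optimize import least_squares
def st():
    s=robot.read_state(); r=R.from_rotvec(s['orientation']); a=r.as_matrix()[:,0]
    print('t',round(s['t'],2),'q',s['q'].round(2),'p',s['tool_pos'].round(4),'F',s['force'].round(1),'yawx',np.rad2deg(np.arctan2(a[1],a[0])).round(1))
E
python3 - <<'E'
from h import *
st(); look('side','pics/s2.png'); look('top')
rows([push(0,.025-.002*k) for k in range(1,7)])
E
```

```text
t 3.15 q [-0.31 -0.19  2.07  0.    1.26 -2.57] p [ 0.4318 -0.0859  0.2593] F [ 0.7 -0.  -0.1] yawx -140.7
side 250 mean [ 0.4605 -0.0638] 3.3 fit [ 0.4604 -0.0708] -3.0
top handle hidden 0
[[[-0.7, -3.0, 2.7], [0.001, 0.001, 0.003]], [[-2.0, -0.0, 0.0], [0.0, 0.0, -0.0]], [[-2.0, -0.0, 0.0], [0.0, 0.0, -0.0]], [[-2.0, -0.0, 0.0], [0.0, 0.0, -0.0]], [[-2.0, -0.0, 0.0], [0.0, 0.0, -0.0]], [[-2.0, -0.0, 0.0], [0.0, 0.0, -0.0]]]
```

View pics/s2.png

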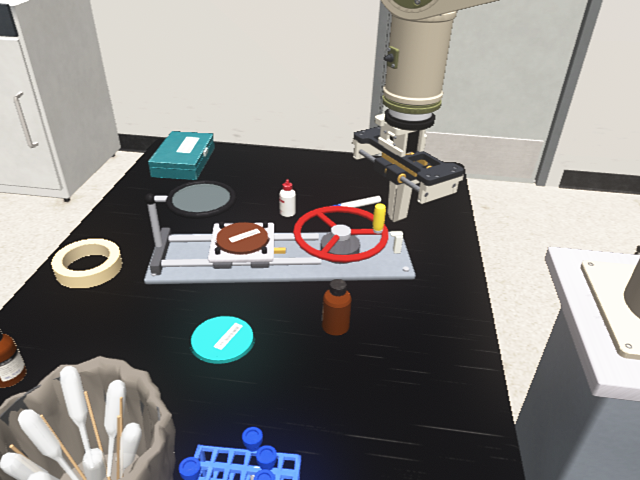

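The side view shows the fingertips at px (398,210), just behind and outside the handle at (379,216). Nothing else is near, so I'll close in.

Request:
{"op": "apply_moves", "data": {
  "series": [
    [[-1,-3,2],[0,0,0.003]],
    [[-2,0,0],[0,0,0]],
    [[-2,0,0],[0,0,0]],
    [[-2,0,0],[0,0,0]],
    [[-2,0,0],[0,0,0]],
    [[-2,0,0],[0,0,0]],
    [[-2,0,0],[0,0,0]],
    [[-2,0,0],[0,0,0]]
  ]
}}

```text
t: 3.92
tool_pos: [0.4457, -0.0789, 0.2584]
orientation: [1.051, -2.959, -0.003]
force: [-3.5, -3.0, 2.4]
opening: 0.0006
gripper_force: 2.1
```

```bash
python3 - <<'E'
from h import *
st(); look('side')
rows([push(D(4*k),.009) for k in range(1,13)])
E
```

```text
t 3.92 q [-0.29 -0.15  2.04  0.    1.25 -2.54] p [ 0.4457 -0.0789  0.2584] F [-3.5 -3.   2.4] yawx -140.9
side 252 mean [ 0.4603 -0.0618] 5.2 fit [ 0.4601 -0.0687] -1.1
[[[-1.9, 3.5, 0.4], [0.002, 0.0, -0.0]], [[-2.4, 3.6, 0.0], [-0.0, 0.0, -0.0]], [[-2.7, 3.4, 0.0], [-0.0, 0.0, -0.0]], [[-2.9, 3.2, 0.0], [-0.0, 0.0, -0.0]], [[-3.1, 3.0, 0.0], [-0.0, 0.0, -0.0]], [[-3.3, 2.8, 0.0], [-0.0, 0.0, -0.0]], [[-3.5, 2.6, 0.0], [-0.0, 0.0, -0.0]], [[-3.7, 2.3, 0.0], [-0.0, 0.0, -0.0]], [[-3.8, 2.0, 0.0], [-0.0, 0.0, -0.0]], [[-3.9, 1.8, 0.0], [-0.0, 0.0, -0.0]], [[-4.1, 1.4, 0.0], [-0.0, 0.0, -0.0]], [[-4.2, 1.2, 0.0], [-0.0, 0.0, -0.0]]]
```

Request:
{"op": "apply_moves", "data": {
  "series": [
    [[-2,3.5,0],[0.002,0,0]],
    [[-2.5,3.5,0],[0,0,0]],
    [[-2.5,3.5,0],[0,0,0]],
    [[-3,3,0],[0,0,0]],
    [[-3,3,0],[0,0,0]],
    [[-3.5,3,0],[0,0,0]],
    [[-3.5,2.5,0],[0,0,0]],
    [[-3.5,2.5,0],[0,0,0]],
    [[-4,2,0],[0,0,0]],
    [[-4,2,0],[0,0,0]],
    [[-4,1.5,0],[0,0,0]],
    [[-4,1,0],[0,0,0]]
  ]
}}

```text
t: 4.97
tool_pos: [0.4571, -0.0295, 0.2584]
orientation: [-1.051, 2.959, 0.0]
force: [-1.8, -0.4, 0.9]
opening: 0.0004
gripper_force: 1.1
```

```bash
python3 - <<'E'
from h import *
st(); look('side')
rows([push(D(48+5*k),.0095) for k in range(1,13)])
E
```

```text
t 4.97 q [-0.18 -0.14  2.03  0.    1.25 -2.43] p [ 0.4571 -0.0295  0.2584] F [-1.8 -0.4  0.9] yawx -140.9
side 270 mean [ 0.4727 -0.0132] 52.4 fit [ 0.4726 -0.0202] 47.2
[[[-4.0, 0.7, 0.5], [-0.0, 0.002, -0.0]], [[-5.3, 0.6, 0.0], [-0.0, -0.0, -0.0]], [[-5.4, 0.5, 0.0], [-0.0, -0.0, 0.017]], [[-5.5, 1.4, 0.0], [-0.0, -0.0, 0.087]], [[-5.5, 1.4, 0.0], [-0.0, -0.0, 0.088]], [[-5.5, 1.4, 0.0], [-0.0, -0.0, 0.087]], [[-5.4, 1.5, 0.0], [-0.0, -0.0, 0.087]], [[-5.5, 1.4, 0.0], [-0.0, -0.0, 0.087]], [[-5.5, 1.4, 0.0], [-0.0, -0.0, 0.088]], [[-5.5, 1.4, 0.0], [-0.0, -0.0, 0.087]], [[-5.5, 1.4, 0.0], [-0.0, -0.0, 0.087]], [[-5.4, 1.5, 0.0], [-0.0, -0.0, 0.088]]]
```

Request:
{"op": "apply_moves", "data": {
  "series": [
    [[-4,0.7,0.3],[0,0.002,0]],
    [[-5.3,0.6,0],[0,0,0]],
    [[-5.4,0.5,0],[0,0,0.017]],
    [[-5.5,1.4,0],[0,0,0.087]],
    [[-5.5,1.4,0],[0,0,0.087]],
    [[-5.5,1.4,0],[0,0,0.087]],
    [[-5.5,1.4,0],[0,0,0.087]],
    [[-5.5,1.4,0],[0,0,0.087]],
    [[-5.5,1.4,0],[0,0,0.087]],
    [[-5.5,1.4,0],[0,0,0.087]],
    [[-5.5,1.4,0],[0,0,0.087]],
    [[-5.5,1.4,0],[0,0,0.087]]
  ]
}}

```text
t: 6.02
tool_pos: [0.5096, 0.008, 0.258]
orientation: [-0.191, -3.135, 0.001]
force: [-1.5, -0.1, 1.1]
opening: 0.0005
gripper_force: 1.1
```

```bash
python3 - <<'E'
from h import *
st(); look('side')
rows([push(D(108+5*k),.0095) for k in range(1,13)])
E
```

```text
t 6.02 q [-0.08  0.01  1.89 -0.    1.24 -1.53] p [0.5096 0.008  0.258 ] F [-1.5 -0.1  1.1] yawx 173.0
side 179 mean [0.528  0.0115] 107.1 fit [0.5273 0.0033] 107.2
[[[-4.7, 1.6, 0.2], [-0.0, 0.0, 0.079]], [[-5.4, 1.4, 0.0], [-0.0, 0.0, 0.087]], [[-5.5, 1.5, 0.0], [-0.0, 0.0, 0.088]], [[-5.5, 1.4, 0.0], [-0.0, 0.0, 0.087]], [[-5.5, 1.4, 0.0], [-0.0, 0.0, 0.087]], [[-5.4, 1.4, 0.0], [-0.0, 0.0, 0.087]], [[-5.5, 1.4, 0.1], [-0.0, 0.0, 0.088]], [[-5.5, 1.5, -0.0], [0.0, 0.0, 0.087]], [[-5.5, 1.4, -0.0], [0.0, 0.0, 0.087]], [[-5.4, 1.4, -0.0], [0.0, 0.0, 0.087]], [[-5.5, 1.4, -0.0], [0.0, 0.0, 0.088]], [[-5.5, 1.4, -0.0], [0.0, 0.0, 0.087]]]
```

Request:
{"op": "apply_moves", "data": {
  "series": [
    [[-4.7,1.6,0],[0,0,0.08]],
    [[-5.5,1.4,0],[0,0,0.087]],
    [[-5.5,1.4,0],[0,0,0.087]],
    [[-5.5,1.4,0],[0,0,0.087]],
    [[-5.5,1.4,0],[0,0,0.087]],
    [[-5.5,1.4,0],[0,0,0.087]],
    [[-5.5,1.4,0],[0,0,0.087]],
    [[-5.5,1.4,0],[0,0,0.087]],
    [[-5.5,1.4,0],[0,0,0.087]],
    [[-5.5,1.4,0],[0,0,0.087]],
    [[-5.5,1.4,0],[0,0,0.087]],
    [[-5.5,1.4,0],[0,0,0.087]]
  ]
}}

```text
t: 7.07
tool_pos: [0.5701, -0.0135, 0.2579]
orientation: [-1.717, -2.63, 0.0]
force: [-2.0, 2.5, 0.7]
opening: 0.0004
gripper_force: 1.1
```

```bash
python3 - <<'E'
from h import *
st(); look('side')
rows([push(D(168+5*k),.0095) for k in range(1,13)])
E
```

```text
t 7.07 q [-0.11  0.17  1.72  0.    1.25 -0.53] p [ 0.5701 -0.0135  0.2579] F [-2.   2.5  0.7] yawx 113.7
side handle hidden 0
[[[-4.9, 1.6, 0.0], [-0.0, 0.0, 0.091]], [[-5.5, 1.4, 0.0], [0.0, 0.0, 0.087]], [[-5.5, 1.5, 0.0], [0.0, 0.0, 0.088]], [[-5.5, 1.4, 0.0], [0.0, 0.0, 0.087]], [[-5.4, 1.4, 0.0], [0.0, 0.0, 0.087]], [[-5.5, 1.4, 0.0], [0.0, 0.0, 0.088]], [[-5.5, 1.4, 0.0], [0.0, 0.0, 0.087]], [[-5.5, 1.5, 0.1], [0.0, 0.0, 0.087]], [[-5.4, 1.4, -0.0], [0.0, 0.0, 0.087]], [[-5.5, 1.4, -0.0], [0.0, 0.0, 0.088]], [[-5.5, 1.4, -0.0], [0.0, 0.0, 0.087]], [[-5.5, 1.4, -0.0], [0.0, 0.0, 0.087]]]
```

Request:
{"op": "apply_moves", "data": {
  "series": [
    [[-4.9,1.6,0],[0,0,0.09]],
    [[-5.5,1.4,0],[0,0,0.087]],
    [[-5.5,1.4,0],[0,0,0.087]],
    [[-5.5,1.4,0],[0,0,0.087]],
    [[-5.5,1.4,0],[0,0,0.087]],
    [[-5.5,1.4,0],[0,0,0.087]],
    [[-5.5,1.4,0],[0,0,0.087]],
    [[-5.5,1.4,0],[0,0,0.087]],
    [[-5.5,1.4,0],[0,0,0.087]],
    [[-5.5,1.4,0],[0,0,0.087]],
    [[-5.5,1.4,0],[0,0,0.087]],
    [[-5.5,1.4,0],[0,0,0.087]]
  ]
}}

```text
t: 8.12
tool_pos: [0.5819, -0.077, 0.258]
orientation: [2.801, 1.423, 0.0]
force: [2.1, 1.6, -0.5]
opening: 0.0004
gripper_force: 1.2
```

```bash
python3 - <<'E'
from h import *
st(); look('side'); look('top'); look('wrist')
rows([push(D(228+5*k),.0095) for k in range(1,13)])
E
```

```text
t 8.12 q [-0.22  0.21  1.67 -0.    1.26  0.41] p [ 0.5819 -0.077   0.258 ] F [ 2.1  1.6 -0.5] yawx 53.9
side 54 mean [ 0.5653 -0.0855] 225.2 fit [ 0.5588 -0.082 ] 226.2
top handle hidden 0
wrist 85 mean [ 0.5753 -0.0875] 221.6 fit [ 0.5753 -0.0875] 221.6
[[[-5.4, 1.7, 0.1], [0.0, 0.001, 0.104]], [[-5.5, 1.4, -0.0], [0.0, -0.0, 0.088]], [[-5.4, 1.4, -0.0], [0.0, -0.0, 0.087]], [[-5.5, 1.5, -0.0], [0.0, -0.0, 0.087]], [[-5.5, 1.4, -0.0], [0.0, -0.0, 0.087]], [[-5.5, 1.4, -0.0], [0.0, -0.0, 0.088]], [[-5.4, 1.4, -0.0], [0.0, -0.0, 0.087]], [[-5.5, 1.5, -0.0], [0.0, -0.0, 0.087]], [[-5.5, 1.4, -0.0], [0.0, -0.0, 0.087]], [[-5.5, 1.4, -0.0], [0.0, -0.0, 0.088]], [[-5.5, 1.4, -0.1], [0.0, -0.0, 0.087]], [[-5.4, 1.4, 0.0], [0.0, -0.0, 0.087]]]
```

Request:
{"op": "apply_moves", "data": {
  "series": [
    [[-5.4,1.7,0],[0,0,0.104]],
    [[-5.5,1.4,0],[0,0,0.087]],
    [[-5.5,1.4,0],[0,0,0.087]],
    [[-5.5,1.4,0],[0,0,0.087]],
    [[-5.5,1.4,0],[0,0,0.087]],
    [[-5.5,1.4,0],[0,0,0.087]],
    [[-5.5,1.4,0],[0,0,0.087]],
    [[-5.5,1.4,0],[0,0,0.087]],
    [[-5.5,1.4,0],[0,0,0.087]],
    [[-5.5,1.4,0],[0,0,0.087]],
    [[-5.5,1.4,0],[0,0,0.087]],
    [[-5.5,1.4,0],[0,0,0.087]]
  ]
}}

```text
t: 9.27
tool_pos: [0.5321, -0.1188, 0.2582]
orientation: [3.135, -0.188, 0.001]
force: [1.6, 0.9, -1.4]
opening: 0.0003
gripper_force: 1.1
```

```bash
python3 - <<'E'
from h import *
st(); look('side'); look('top'); look('wrist')
rows([push(D(288+5*k),.0095) for k in range(1,13)])
E
```

```text
t 9.27 q [-0.31  0.1   1.79 -0.    1.24  1.38] p [ 0.5321 -0.1188  0.2582] F [ 1.6  0.9 -1.4] yawx -6.9
side 226 mean [ 0.5134 -0.1132] 288.7 fit [ 0.5131 -0.1202] 288.1
top handle hidden 0
wrist 87 mean [ 0.5212 -0.1191] 280.9 fit [ 0.5212 -0.1191] 280.9
[[[-4.9, 1.8, 0.2], [0.001, 0.0, 0.092]], [[-5.5, 1.5, 0.0], [-0.0, 0.0, 0.087]], [[-5.5, 1.4, 0.0], [-0.0, 0.0, 0.087]], [[-5.5, 1.4, 0.0], [0.0, 0.0, 0.088]], [[-5.4, 1.4, 0.0], [0.0, 0.0, 0.087]], [[-5.5, 1.4, 0.1], [0.0, 0.0, 0.087]], [[-5.5, 1.5, -0.0], [0.0, 0.0, 0.087]], [[-5.5, 1.4, -0.0], [0.0, 0.0, 0.088]], [[-5.4, 1.4, -0.0], [0.0, 0.0, 0.087]], [[-5.5, 1.4, -0.0], [0.0, 0.0, 0.087]], [[-5.5, 1.4, -0.0], [0.0, 0.0, 0.088]], [[-5.4, 0.8, -0.0], [0.0, 0.0, 0.052]]]
```

Request:
{"op": "apply_moves", "data": {
  "series": [
    [[-4.9,1.8,0.2],[0,0,0.09]],
    [[-5.5,1.4,0],[0,0,0.087]],
    [[-5.5,1.4,0],[0,0,0.087]],
    [[-5.5,1.4,0],[0,0,0.087]],
    [[-5.5,1.4,0],[0,0,0.087]],
    [[-5.5,1.4,0],[0,0,0.087]],
    [[-5.5,1.4,0],[0,0,0.087]],
    [[-5.5,1.4,0],[0,0,0.087]],
    [[-5.5,1.4,0],[0,0,0.087]],
    [[-5.5,1.4,0],[0,0,0.087]],
    [[0,0,0],[0,0,0]]
  ]
}}

```text
t: 10.33
tool_pos: [0.4794, -0.1046, 0.2582]
orientation: [2.762, -1.495, 0.0]
force: [-0.7, 0.6, 0.2]
opening: 0.0003
gripper_force: 0.0
```

```bash
cat >> h.py <<'E'
def cent(im):
    m=cv2.inRange(cv2.cvtColor(im,cv2.COLOR_BGR2HSV),(20,120,90),(35,255,255))[160:260,340:430]
    v,u=np.nonzero(m); return (u.mean()+340).round(2),(v.mean()+160).round(2),len(u)
E
python3 - <<'E'
from h import *
st(); look('side','pics/s3.png'); look('wrist')
print(cent(cv2.imread('pics/side0.png')),cent(cv2.imread('pics/s2.png')),cent(cv2.imread('pics/s3.png')))
rows([push(D(338+2*k),.0095) for k in range(1,12)])
E
```

```text
t 10.33 q [-0.32 -0.04  1.94 -0.    1.24  2.24] p [ 0.4794 -0.1046  0.2582] F [-0.7  0.6  0.2] yawx -56.9
side 253 mean [ 0.4678 -0.0834] -16.6 fit [ 0.4679 -0.0904] -22.1
wrist 97 mean [ 0.4741 -0.0976] 329.3 fit [ 0.4741 -0.0976] 329.3
(np.float64(378.84), np.float64(216.15), 296) (np.float64(381.11), np.float64(212.77), 321) (np.float64(374.93), np.float64(207.52), 291)
[[[-2.0, 1.1, 0.2], [0.001, -0.001, 0.04]], [[-2.1, 0.6, -0.0], [-0.0, 0.001, 0.035]], [[-2.2, 0.6, -0.0], [-0.0, -0.0, 0.035]], [[-2.2, 0.7, -0.0], [-0.0, -0.0, 0.035]], [[-2.2, -0.1, -0.0], [-0.0, -0.0, -0.0]], [[-2.1, -0.1, -0.0], [-0.0, -0.0, -0.0]], [[-2.2, -0.2, -0.0], [-0.0, -0.0, -0.0]], [[-2.1, -0.3, -0.0], [-0.0, -0.0, -0.0]], [[-2.2, -0.3, -0.0], [-0.0, -0.0, -0.0]], [[-2.1, -0.4, -0.0], [-0.0, -0.0, -0.0]], [[-2.1, -0.5, -0.0], [-0.0, -0.0, -0.0]]]
```

Request:
{"op": "apply_moves", "data": {
  "series": [
    [[-2,1,0.2],[0,0,0.04]],
    [[-2.1,0.6,0],[0,0,0.035]],
    [[-2.2,0.6,0],[0,0,0.035]],
    [[-2.2,0.7,0],[0,0,0.035]],
    [[-2.2,-0.1,0],[0,0,0]],
    [[-2.1,-0.1,0],[0,0,0]],
    [[-2.1,-0.2,0],[0,0,0]],
    [[0,0,0],[0,0,0]]
  ]
}}

```text
t: 11.1
tool_pos: [0.4705, -0.0929, 0.2579]
orientation: [2.647, -1.69, -0.0]
force: [1.1, -0.7, 0.7]
opening: 0.0007
gripper_force: 0.4
```

```bash
python3 - <<'E'
from h import *
st(); look('side','pics/s4.png')
def tcent(f): # subpixel handle top by side depth-limited mask done in look
    pass
rows([push(D(352+1*k),.0095) for k in range(1,9)])
E
```

```text
t 11.1 q [-0.3  -0.07  1.97 -0.    1.24  2.41] p [ 0.4705 -0.0929  0.2579] F [ 1.1 -0.7  0.7] yawx -65.1
side 249 mean [ 0.4621 -0.07  ] -2.7 fit [ 0.4619 -0.0771] -8.9
[[[-1.0, -0.1, -0.2], [0.001, -0.0, -0.005]], [[-1.1, -0.1, 0.0], [-0.0, -0.0, 0.0]], [[-1.0, -0.2, 0.0], [-0.0, -0.0, 0.0]], [[-1.1, -0.2, 0.0], [-0.0, -0.0, 0.0]], [[-1.1, -0.2, 0.0], [-0.0, -0.0, 0.0]], [[-1.0, -0.2, 0.0], [-0.0, -0.0, 0.0]], [[-1.1, -0.2, 0.0], [-0.0, -0.0, 0.0]], [[-1.0, -0.3, 0.0], [-0.0, -0.0, 0.0]]]
```

Request:
{"op": "apply_moves", "data": {
  "series": [
    [[-1,-0.1,0],[0,0,0]],
    [[-1,-0.2,0],[0,0,0]],
    [[-1,-0.2,0],[0,0,0]],
    [[-1,-0.2,0],[0,0,0]],
    [[-1,-0.2,0],[0,0,0]],
    [[0,0,0],[0,0,0]]
  ]
}}

```text
t: 11.65
tool_pos: [0.4691, -0.0881, 0.2578]
orientation: [2.645, -1.693, -0.0]
force: [1.0, -0.8, 0.1]
opening: 0.0006
gripper_force: 0.5
```

```bash
python3 - <<'E'
from h import *
st()
for _ in range(3): look('side')
# back off then up: tool +x
E
```

```text
t 11.65 q [-0.29 -0.08  1.98 -0.    1.24  2.42] p [ 0.4691 -0.0881  0.2578] F [ 1.  -0.8  0.1] yawx -65.2
side 258 mean [ 0.4609 -0.0655] 1.7 fit [ 0.4606 -0.0722] -4.3
side 256 mean [ 0.4608 -0.0655] 1.7 fit [ 0.4607 -0.0723] -4.4
side 258 mean [ 0.4609 -0.0656] 1.6 fit [ 0.4607 -0.0726] -4.7
```

Request:
{"op": "apply_moves", "data": {
  "series": [
    [[-0.7,-0.2,0],[0,0,0]],
    [[-0.7,-0.2,0],[0,0,0]],
    [[0,0,0],[0,0,0]]
  ]
}}

```text
t: 12.05
tool_pos: [0.4689, -0.0868, 0.2577]
orientation: [2.645, -1.693, -0.0]
force: [0.1, -1.7, -0.0]
opening: 0.0005
gripper_force: 0.6
```

```bash
python3 - <<'E'
from h import *
st()
for _ in range(3): look('side')
E
```

```text
t 12.05 q [-0.29 -0.08  1.98 -0.    1.24  2.42] p [ 0.4689 -0.0868  0.2577] F [ 0.1 -1.7 -0. ] yawx -65.3
side 257 mean [ 0.4607 -0.064 ] 3.1 fit [ 0.4605 -0.071 ] -3.2
side 257 mean [ 0.4607 -0.0641] 3.0 fit [ 0.4603 -0.0709] -3.1
side 254 mean [ 0.4607 -0.064 ] 3.1 fit [ 0.4603 -0.071 ] -3.2
```

The handle is within 0.2° of where it started, so I'll back straight off it and then lift.

Request:
{"op": "apply_moves", "data": {
  "series": [
    [[4,0,0],[0,0,0]],
    [[10,0,0],[0,0,0]],
    [[10,0,0],[0,0,0]],
    [[10,0,0],[0,0,0]],
    [[0,0,-15],[0,0,0]],
    [[0,0,-25],[0,0,0]],
    [[0,0,-25],[0,0,0]],
    [[0,0,-25],[0,0,0]],
    [[0,0,-25],[0,0,0]],
    [[20,10,-15],[0,0,0]],
    [[25,10,0],[0,0,0]],
    [[25,10,0],[0,0,0]]
  ]
}}

```text
t: 13.2
tool_pos: [0.486, -0.1955, 0.39]
orientation: [2.646, -1.692, 0.006]
force: [0.2, -0.0, -0.1]
opening: 0.0004
gripper_force: 0.0
```

Request:
{"op": "apply_moves", "data": {
  "series": [
    [[25,0,0],[0,0,0]],
    [[25,0,0],[0,0,0]],
    [[25,0,0],[0,0,0]],
    [[25,0,0],[0,0,0]],
    [[25,0,0],[0,0,0]],
    [[25,0,0],[0,0,0]],
    [[0,0,0],[0,0,0]]
  ]
}}

```text
t: 13.78
tool_pos: [0.5485, -0.3345, 0.3867]
orientation: [2.642, -1.697, -0.0]
force: [0.2, -0.3, -0.1]
opening: 0.0005
gripper_force: 0.0
```

```bash
python3 - <<'E'
from h import *
st(); look('side'); look('top','pics/t5.png')
def tc(f):
    im=cv2.imread(f); m=cv2.inRange(cv2.cvtColor(im,cv2.COLOR_BGR2HSV),(20,120,100),(35,255,255))[270:300,335:365]; v,u=np.nonzero(m); return u.mean()+335,v.mean()+270,len(u)
print(tc('pics/top0.png'),tc('pics/t5.png'))
E
```

```text
t 13.78 q [-0.63  0.25  1.38 -0.    1.51  2.09] p [ 0.5485 -0.3345  0.3867] F [ 0.2 -0.3 -0.1] yawx -65.4
side 258 mean [ 0.4606 -0.0641] 3.0 fit [ 0.4602 -0.0711] -3.3
top 92 mean [ 0.4611 -0.0681] -0.8 fit [ 0.4611 -0.0681] -0.8
(np.float64(349.7912087912088), np.float64(284.86813186813185), 91) (np.float64(349.98924731182797), np.float64(284.8279569892473), 93)
```

View pics/t5.png

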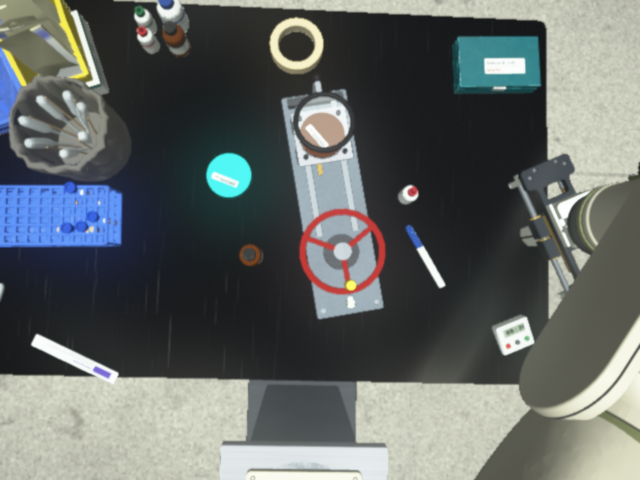

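The final top view shows the handle at px (350.0,284.8), against (349.8,284.9) at the start. It is back at the pointer to about 0.3°. The dish is under the magnifier at (322,130), the bottles and marker are where they were, and the hand is clear. I'll hand the job in.

```bash
python3 -c "
from plant import robot
print(robot.close_job())"
```

```text
the job is handed in; nothing more can be done
None
```

The job is handed in: the wheel made one full clockwise turn and stopped about 0.3° short of the pointer by camera, with the dish under the magnifier, the bottles and marker where they were, and the hand clear at about 14 s.

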